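# Hang the rinsed dip basket on the drying rail

## Task

Hang the rinsed basket of rings up to dry. Lift the S-hook by its red tab off the little brass stand, hook it over the rail of the drying rack, and slide it lightly along the rail until it drops into the turned neck, where it cannot creep when the bench is hammered; let go of it there. Then hang the basket by its ring eye from the hook's lower curl and leave it hanging free and still over the drip tray. The rail is polished: set the hook down on it slowly and do not press it hard (stay well under 40 N), keep the basket upright so that no ring falls out, and leave the jar and the glass dish where they are.

Things in the scene. Friction and masses are not known exactly. Their poses are not given: they have to be found in the camera images.
- rack: Drying rack, fixed: wooden plank 100 x 300 x 16 mm with a shallow aluminium drip tray, and two 12 mm steel posts at its y = +130 and -130 mm that carry the rail in clamp blocks (28 x 18 x 36 mm; thumbscrews on top reach 260 mm). The rail's ends stick out. Origin under the plank's middle; x points away from the robot within 7 degrees, y along the rail, z up.
- rail_mid (a point): On the rail's axis midway between the posts, 227 mm up; axes as the rack's. Rail: steel rod, 17 mm diameter, with one turned neck (9 mm diameter, 8 mm wide, flanks sloping to full size 7 mm each side of its middle). The rod is clamped fast (holds 60 N) but at any endwise setting: the neck is anywhere from y = -30 to +30 mm. No reading tells where; look, or feel the hook drop.
- s_hook: Loose S-hook, 60 g, 144 mm tall, 6 mm steel wire bent in its x-z plane, with an upright red grip tab on its crown. Origin: centre of the upper curl. It hangs on the brass stand at the start, x pointing away from the robot within 15 degrees, swinging freely. Shank slants from x = -15, z = -8 to x = +15, z = -62 mm; the lower curl opens upward on the robot's side.
- tab (a point): Point in the S-hook's red tab to grip it at, from above: 41 mm above the hook's origin. The tab is 18 mm wide (x), 8.5 mm thick (y), and reaches from z = 22 to 54 mm above the hook's origin.
- upper_curl (a point): Centre of the S-hook's upper curl (the hook's origin). The curl opens downward, inner radius 14 mm; its free tip (7 mm ball) is at x = +17, z = +1 mm, behind the bar. A bar enters from behind and below, between tip and slanting shank: bring the hook on from the robot's side and lower it as it goes on. On the full rail this point is 5.5 mm below the rail's axis; in the neck 9.5 mm, so 4 mm lower.
- lower_curl (a point): Centre of the S-hook's lower curl, 70 mm below its origin; axes as the hook's. Inner radius 14 mm. The curl's free tip is at x = -16, z = -4 mm from here (7 mm thick, top at z = 0); the trough where an eye rests is the wire's upper side at x = 0, z = -14 mm.
- basket: Loose steel wire basket standing upright, 90 to 155 g, 96 mm tall: cup 59 mm across and 30 mm high with rings in it, a thin wire bail over it that ends in a ring eye, and a side handle towards its -x (the robot). Origin under its base, z up. It and the hook's stand are left and right in front of the rack, either way round.
- handle (a point): Middle of the basket's black plastic handle, a level bar along the basket's x, 10 mm in diameter, from 57 to 99 mm in front of the basket's middle, 49 mm above its base. This point: x = -78 mm. Axes as the basket's.
- eye (a point): Centre of the basket's ring eye, 80 mm above the middle of its base. Hole 24 mm across, wire 4 mm; the hole's axis is the basket's x, pointing away from the robot within 18 degrees at the start. Hanging on the hook, this point is 26 mm below the lower curl's centre.
- hook_stand: Stand holding the S-hook, fixed: wooden foot 75 x 110 x 14 mm, brass post of 14 mm diameter at its y = -42 mm, and from the post's top a brass arm of 12 mm diameter along +y, axis 135 mm above the bench, to an 18 mm ball at y = +52 mm. The hook hangs at y = +10 to +28 mm. Origin under the foot's middle.
- powder_jar: White plastic jar with a screw cap, 41 mm across, 100 mm high, loose bystander; origin under its middle.
- glass_dish: Round glass dish of stones, 76 mm across, 22 mm high, loose bystander; origin under its middle.
Not all that is in view belongs to the job. What is shaped like the s_hook but green is not meant.

How it is judged (in metres and radians):
On the way:
1. The S-hook hangs in the neck of the rail, let go, with nothing on it yet (z of upper_curl in the frame of rail_mid between -0.0125 and -0.0078 m and x of upper_curl in the frame of rail_mid between -0.008 and 0.008 m and y of upper_curl in the frame of rail_mid between -0.06 and 0.06 m and contact force between each of the arm, the fingers, basket and s_hook below 0.05 N), for 0.3 s.
At the end, for the whole second after the job is handed in: Hook down in the rail's neck (upper curl's centre 7.8 to 12.5 mm below the rail axis, within 8 mm sideways); basket hanging by its eye in the lower curl (eye 19 to 33 mm below the curl's centre), clear of the tray, upright within 11 degrees, nearly still (under 0.05 m/s) (z of upper_curl in the frame of rail_mid between -0.0125 and -0.0078 m and x of upper_curl in the frame of rail_mid between -0.008 and 0.008 m and y of upper_curl in the frame of rail_mid between -0.06 and 0.06 m and contact force between basket and s_hook above 0.4 N and z of eye in the frame of lower_curl below -0.019 m and distance between eye and lower_curl below 0.033 m and z of basket in the frame of rack above 0.03 m and contact force between basket and rack below 0.05 N and angle between basket's own z axis and vertical below 0.2 rad and linear speed of basket below 0.05 m/s); the robot touches nothing.
It fails at once if the S-hook is pressed on the polished rail with more than 40 N (contact force between s_hook and rack above 40 N).
It fails at once if the basket is tipped by more than 40 degrees, so that rings fall out (angle between basket's own z axis and vertical above 0.7 rad).
It fails at once if the powder jar is moved more than 30 mm or tipped over (distance of powder_jar from where it was at the start of the episode above 0.03 m or angle between powder_jar's own z axis and vertical above 0.5 rad).
It fails at once if the glass dish is moved more than 30 mm (distance of glass_dish from where it was at the start of the episode above 0.03 m).
It also fails if it takes over 69 s, if anything falls off the work surface, if the arm or the gripper's body presses on something with over 40 N, if the wrist force passes 120 N, or if a joint passes its speed limit or range.

## Robot

A 7-joint arm with a two-finger parallel gripper is mounted at the origin on a cart in front of the work surface, level with it; the furniture and walls round the work are solid. World frame = base frame: x ahead of the robot, y to its left, z up, the work surface at z = 0. Lengths are in m, angles in degrees, forces in N, time in s.
With the tool pointing down it reaches from about 0.35 to 0.775 m from the base axis. Payload 3.1 kg.
Tool frame: the origin (TCP) lies on the centre line of the jaws, within the pads' length; the fingertips stand 17 mm ahead of it and the grasp point (between the pads) lies 2 mm behind it (robot.tip_reach is the distance from the TCP to the fingertips, in m); z points along the fingers, y is the direction in which the jaws open and shut (so a half turn about z gives the same grasp; the last joint's range is limited). The gripper opens to 85 mm and grips with 20 to 120 N. Pads are 22 mm wide; open, the fingers measure 114 mm over their backs; the gripper's body (76 mm by 85 mm) begins 54 mm behind the grasp point. The pads swing forward as they close: fully open they stand 13 mm farther back than shut.
Start: joints at [74.788, 17.813, 0.802, 86.603, -0.252, 75.585, -1.558], TCP at [0.122, -0.536, 0.248] pointing down, gripper open.
Joint ranges: [-154.91, 154.91], [-16.99, 109.72], [-72.82, 74.43], [7.12, 147.25], [-82.49, 262.49], [11.32, 116.49], [-174.64, 174.64]. Speed limits (degrees/s): [159.86, 159.86, 180, 180, 180, 180, 180].

## Interface

Orientations are given as [roll, pitch, yaw] about the fixed x, y, z axes, in that order (R = Rz(yaw) Ry(pitch) Rx(roll)).
In Python, from station import robot, fingers, vision, workorder, recognise gives the robot as it stands. Calls block until the motion is done:
- robot.move_to(position, orientation): joint-space move of the TCP to a pose.
- robot.line_to(position, orientation=None, velocity=0.15, f_stop=None): straight line of the TCP; orientation=None keeps the orientation; velocity is the mean speed in m/s. With f_stop (N) it stops when the force on the tool has changed by that much, and returns True; else False.
- robot.move_j(angles): joint-space move.
- fingers.gripper_to(opening, force=None): opening from 0.0 (shut) to 1.0 (fully open); force is the grip in N (None keeps the last); returns when the fingers have stopped.
- robot.pause(seconds).
- robot.inverse_kinematics(position, orientation): joint angles nearest the present ones, or None.
- vision.grab_frame(name): name is "scene" or "top"; returns the picture (384x512x3 uint8, red, green, blue); there is no depth.
- vision.calibration(name): a dict with "mtx" (3x3 intrinsics, pixels), "extrinsics" (4x4, takes a point from world to camera coordinates). Camera axes: x right, y up, looking along -z (the intrinsics and any distortion apply to the point x, -y, -z); pixel columns grow to the right and rows downward; lengths in m; the calibration is good to about 2 mm. A picture is of the moment at which its call begins. calibration takes no time and is no camera call.
A pose or a line that the arm cannot do raises robot.PlanningError and nothing moves.
- workorder.close_job(): hands the job in, once; it reports no verdict.
Trained networks look in the newest picture that a camera, given by its name, has taken for a name from the list of things; names that differ only in an ending like _2 or _b are one class to them, and where a whole thing is asked for, a point or a joint stands for the part that bears it (a point fixed in the world has none). Each returns a list of dicts, best first, with "p" (0 to 1); they miss things now and then, are a little off and sometimes report something else, mostly with a low value. They report only what shows in the picture. A call takes as long as a camera call. They do not tell look-alikes from the thing itself.
- recognise(label, camera): "rect" ([centre column, centre row, width, height] in pixels, round what is visible of it).
Readings, each from a call of its own:
- robot.current_time_s(): time.
- robot.current_joint_positions(): joint angles.
- robot.current_dq(): joint speeds.
- robot.current_joint_torque(): joint torques, N m.
- robot.current_tool_pos(): TCP position.
- robot.current_eef_rot(): TCP orientation.
- robot.current_contact_force(): force on the tool from outside, world axes, zero at the start.
- robot.current_torque(): the same for the moment, N m.
- robot.current_finger_gap(): opening from 0.0 (shut) to 1.0 (fully open).
Only numpy, scipy, OpenCV 4.12 (cv2) and the standard library are available. Lean on these libraries where they do the work, as an engineer would, in place of code of your own. Each camera call takes 0.05 s, during which the arm holds its last target.

## Working session

There is one attempt and no reset: what is moved stays moved. The work goes in short steps, each a Python script; the robot and the scene stay as the last script left them, time stands still between calls to the robot, and variables do not carry over. Pictures are saved under pics/ and viewed, and the job is handed in when it is done.

```bash
ls; mkdir -p pics
python3 - <<'E'
from station import robot, fingers, vision, workorder, recognise
import cv2
for n in ("scene","top"):
    im=vision.grab_frame(n); cv2.imwrite(f"pics/a_{n}.png",im[:,:,::-1])
    c=vision.calibration(n); print(n,c)
    for l in ("rack","s_hook","tab","basket","handle","eye","hook_stand","powder_jar","glass_dish","lower_curl"):
        try: print(l,[(x["rect"],round(x["p"],2)) for x in recognise(l,n)][:4])
        except Exception as e: print(l,e)
print(robot.current_time_s(),robot.current_eef_rot(),robot.tip_reach)
E
```

```text
pics
scene {'mtx': array([[370.62682663,   0.        , 253.72712906],
       [  0.        , 370.62682663, 186.93612418],
       [  0.        ,   0.        ,   1.        ]]), 'extrinsics': array([[-0.84333609, -0.53732914,  0.00785117,  0.40128028],
       [ 0.24823501, -0.376563  ,  0.89251313, -0.29407981],
       [-0.47661685,  0.75463747,  0.45095307, -0.59642478],
       [ 0.        ,  0.        ,  0.        ,  1.        ]])}
rack [([162.1, 202.3, 133.1, 153.8], 0.57)]
s_hook [([258.4, 279.8, 20.1, 63.5], 0.72), ([197.9, 246.3, 13.7, 66.1], 0.65), ([162.1, 201.7, 135.4, 152.0], 0.51)]
tab [([260.4, 279.0, 17.9, 63.7], 0.96), ([198.8, 246.4, 13.9, 62.5], 0.63)]
basket [([281.6, 222.9, 47.1, 36.2], 0.82)]
handle [([281.9, 230.0, 49.5, 30.0], 0.59)]
eye [([280.8, 229.6, 46.7, 38.6], 0.81)]
hook_stand [([209.5, 261.6, 57.2, 90.1], 0.59)]
powder_jar [([272.0, 183.0, 17.7, 31.4], 0.62), ([314.6, 207.3, 27.4, 19.0], 0.36)]
glass_dish [([313.2, 207.4, 25.4, 19.1], 0.83), ([283.5, 224.8, 48.7, 36.8], 0.45)]
lower_curl [([261.2, 277.4, 18.1, 64.9], 0.57), ([197.6, 247.2, 12.8, 61.7], 0.53)
[... 344 characters left out ...]
915858, -1.07217708],
       [ 0.        ,  0.        ,  0.        ,  1.        ]])}
rack [([204.4, 153.1, 162.4, 55.8], 0.87), ([161.2, 217.1, 10.3, 16.8], 0.62)]
s_hook [([170.2, 270.3, 14.3, 6.4], 0.61)]
tab [([158.0, 217.2, 10.0, 20.1], 0.42), ([173.1, 269.6, 18.6, 6.4], 0.42), ([172.1, 223.9, 56.1, 33.9], 0.16)]
basket [([257.8, 240.1, 22.9, 48.8], 0.74)]
handle [([257.5, 243.0, 23.6, 48.6], 0.9)]
eye [([257.9, 241.6, 20.3, 51.6], 0.91)]
hook_stand [([172.6, 223.2, 55.8, 34.8], 0.68)]
powder_jar [([328.1, 191.8, 16.9, 21.6], 0.71), ([259.0, 243.1, 24.7, 47.5], 0.41)]
glass_dish [([325.3, 243.3, 22.8, 29.4], 0.72)]
lower_curl []
1.1 [-1.79997837e+02  3.05531421e-04  1.28289171e+01] 0.017
```

Run:
```python
import cv2
a=cv2.imread("pics/a_scene.png"); b=cv2.imread("pics/a_top.png")
cv2.imwrite("pics/b_scene.png",cv2.resize(a[110:330,90:345],None,fx=3,fy=2.7,interpolation=cv2.INTER_CUBIC))
cv2.imwrite("pics/b_top.png",cv2.resize(b[110:300,110:360],None,fx=3.1,fy=3.1,interpolation=cv2.INTER_CUBIC))
```

```text
(no output)
```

View pics/b_scene.png

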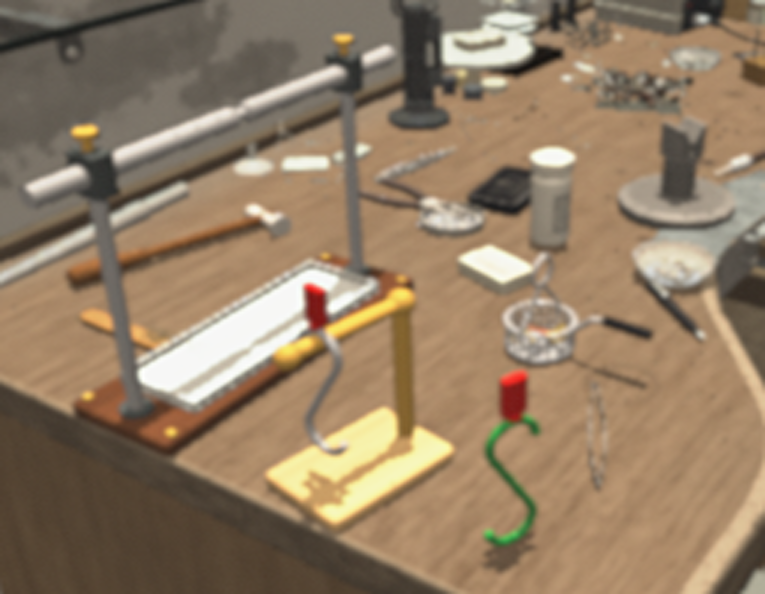

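View pics/b_top.png

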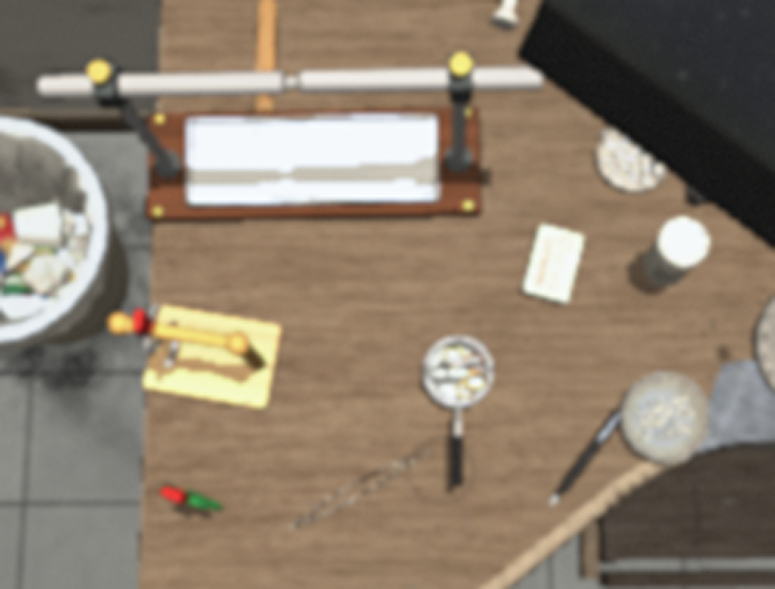

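View pics/a_scene.png

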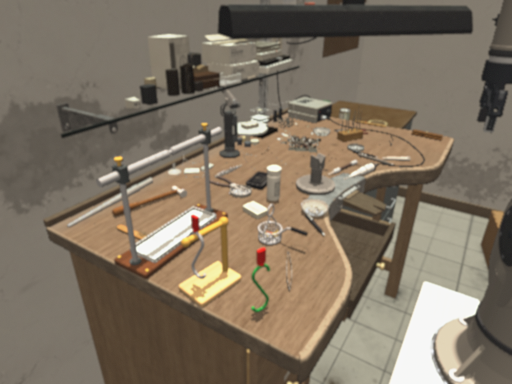

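```bash
cat > h.py <<'E'
from station import robot, fingers, vision, workorder, recognise
import numpy as np, cv2
C={n:vision.calibration(n) for n in ("scene","top")}
def proj(n,p):
    c=C[n]["extrinsics"]@np.append(p,1); q=np.array([c[0],-c[1],-c[2]]); u=C[n]["mtx"]@q; return u[:2]/u[2]
def ray(n,uv):
    E=C[n]["extrinsics"]; R=E[:3,:3]; o=-R.T@E[:3,3]
    d=np.linalg.inv(C[n]["mtx"])@np.array([uv[0],uv[1],1.]); d=R.T@np.array([d[0],-d[1],-d[2]]); return o,d/np.linalg.norm(d)
def tri(uvs,uvt):
    A=np.zeros((3,3));b=np.zeros(3)
    for n,uv in (("scene",uvs),("top",uvt)):
        o,d=ray(n,uv);P=np.eye(3)-np.outer(d,d);A+=P;b+=P@o
    x=np.linalg.solve(A,b); e=max(np.linalg.norm(proj("scene",x)-uvs),np.linalg.norm(proj("top",x)-uvt)); return x,e
def atz(n,uv,z):
    o,d=ray(n,uv); return o+d*(z-o[2])/d[2]
def snap(n,name,box=None,f=1):
    im=vision.grab_frame(n)[:,:,::-1]
    if box: im=im[box[1]:box[3],box[0]:box[2]]
    im=cv2.resize(im,None,fx=f,fy=f,interpolation=cv2.INTER_CUBIC); cv2.imwrite(f"pics/{name}.png",im)
E
python3 - <<'E'
from h import *
def s(x,y): return np.array([90+x/3,110+y/2.7])
def t(x,y): return np.array([110+x/3.1,110+y/3.1])
P={"neck":(s(243,112),t(290,82)),"clampL":(s(92,172),t(103,88)),"thumbL":(s(84,132),t(99,70)),"thumbR":(s(343,40),t(461,64)),
"ball":(s(289,355),t(120,322)),"armpost":(s(402,298),t(237,343)),"tabtop":(s(315,291),t(136,318)),"eye":(s(543,268),t(458,372)),"handleend":(s(648,332),t(455,488)),
"handlestart":(s(606,322),t(457,437)),"jartop":(s(552,158),t(683,243))}
for k,v in P.items():
    x,e=tri(*v); print(k,x.round(4),round(e,1))
for nm,p in (("basketbase",t(458,372)),):
    print(nm,atz("top",p,0.03))
for q in ((157,211),(468,206),(159,118),(468,113)): print("plankscrew",atz("top",t(*q),0.018).round(4))
for q in ((160,305),(281,325),(265,408),(143,390)): print("foot",atz("top",t(*q),0.014).round(4))
snap("scene","c1",(150,205,225,310),7)
snap("top","c2",(135,195,215,255),9)
snap("scene","c3",(245,190,320,260),9)
snap("top","c4",(240,205,290,275),8)
snap("scene","c5",(95,110,235,190),5.5)
snap("top","c6",(115,120,295,160),4.4)
E
```

```text
neck [0.6907 0.0081 0.2288] 0.7
clampL [0.6876 0.1466 0.2287] 0.3
thumbL [0.6919 0.1431 0.2569] 0.1
thumbR [ 0.6955 -0.1172  0.2559] 0.1
ball [0.5279 0.1495 0.1347] 0.3
armpost [0.5108 0.0573 0.1374] 0.1
tabtop [0.5238 0.1273 0.1752] 0.7
eye [ 0.4968 -0.1137  0.0833] 1.3
handleend [ 0.4034 -0.1116  0.0518] 0.7
handlestart [ 0.4433 -0.1144  0.0464] 0.4
jartop [ 0.5988 -0.3008  0.0953] 0.2
basketbase [ 0.50068857 -0.11543235  0.03      ]
plankscrew [0.6469 0.1504 0.018 ]
plankscrew [ 0.6502 -0.1254  0.018 ]
plankscrew [0.733 0.152 0.018]
plankscrew [ 0.7365 -0.126   0.018 ]
foot [0.563  0.1453 0.014 ]
foot [0.5447 0.0389 0.014 ]
foot [0.4723 0.0512 0.014 ]
foot [0.4884 0.1571 0.014 ]
```

View pics/c1.png

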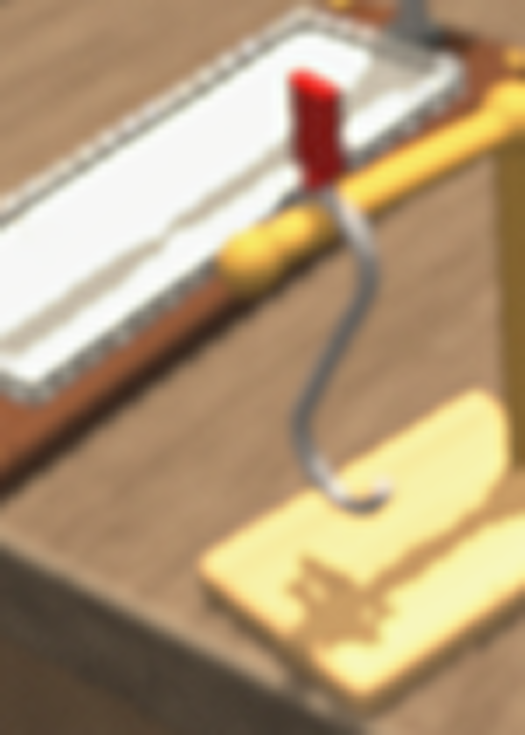

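View pics/c2.png

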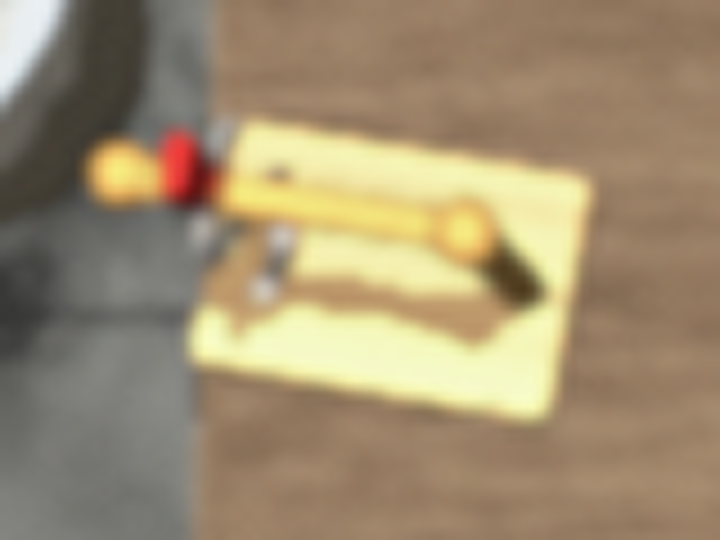

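View pics/c3.png

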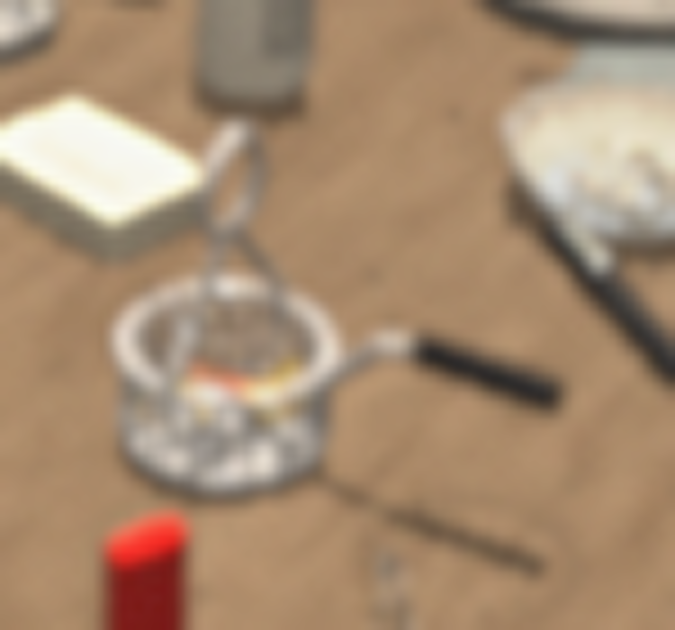

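View pics/c4.png

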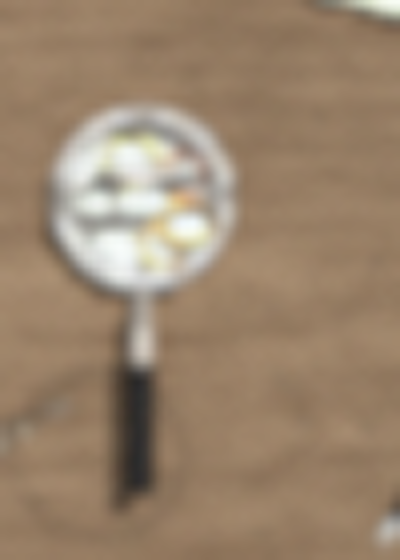

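View pics/c5.png

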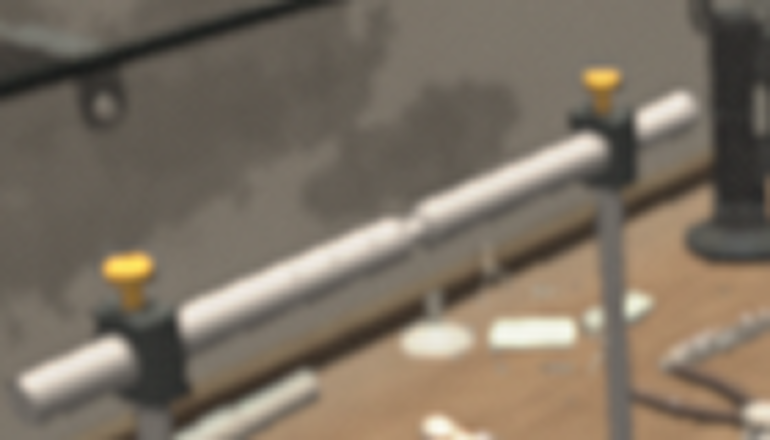

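View pics/c6.png

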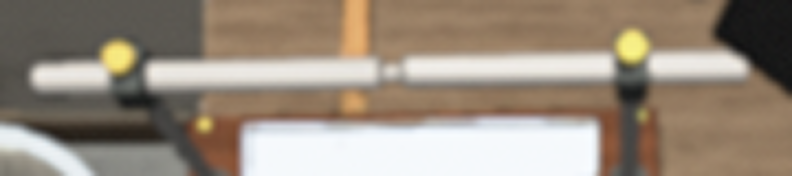

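Run:
```python
from h import *
def c1(x,y): return np.array([150+x/7,205+y/7])-0.5+0.5/7
def c2(x,y): return np.array([135+x/9,195+y/9])-.5
def c3(x,y): return np.array([245+x/9,190+y/9])-.5
def c4(x,y): return np.array([240+x/8,205+y/8])-.5
def c5(x,y): return np.array([95+x/5.5,110+y/5.5])-.5
def c6(x,y): return np.array([115+x/4.4,120+y/4.4])-.5
P={"tabtop":(c1(315,80),c2(180,162)),"lowtip":(c1(385,488),c2(265,288)),"ball":(c1(248,258),c2(118,173)),"post":(c1(505,105),c2(463,230)),
"neck":(c5(412,223),c6(391,71)),"thumbL":(c5(128,265),c6(118,55)),"thumbR":(c5(602,78),c6(632,45)),"railend L":(c5(30,392),c6(38,76)),"railend R":(c5(687,105),c6(742,66)),
"handleend":(c3(557,392),c4(138,490)),"handlestart":(c3(418,348),c4(140,368))}
for k,v in P.items():
    x,e=tri(*v); print(k,x.round(4),round(e,1))
print("tabtop z.181",atz("top",c2(180,162),.181),atz("scene",c1(315,80),.181), "scene bottom z.149",atz("scene",c1(322,185),.149))
print("crown scene z",[ (z,atz("scene",c1(345,205),z).round(4)) for z in (.144,)])
print("cup rim centre",atz("top",c4(144,197),.03), "base?", "eye scene",tri(c3(232,177),c4(145,197)))
print("cup rim scene",atz("scene",c3(226,345),.03))
for n in C: E=C[n]["extrinsics"]; print(n,"cam",-E[:3,:3].T@E[:3,3])
for k in [(0.52,.13,.06)]: print(proj("top",k),proj("scene",k))
```

```text
tabtop [0.5245 0.1258 0.1778] 0.1
lowtip [0.5078 0.1286 0.0532] 0.3
ball [0.5283 0.152  0.136 ] 0.2
post [0.5132 0.0591 0.139 ] 0.6
neck [0.6927 0.0089 0.2317] 0.2
thumbL [0.692  0.1435 0.2596] 0.1
thumbR [ 0.6961 -0.1162  0.259 ] 0.3
railend L [0.6903 0.1915 0.2313] 0.7
railend R [ 0.6943 -0.1737  0.2316] 0.4
handleend [ 0.4054 -0.1124  0.0507] 0.3
handlestart [ 0.4449 -0.1131  0.0495] 0.1
tabtop z.181 [0.52403516 0.1251485  0.181     ] [0.52068809 0.12977654 0.181     ] scene bottom z.149 [0.52078787 0.12999314 0.149     ]
crown scene z [(0.144, array([0.5148, 0.1283, 0.144 ]))]
cup rim centre [ 0.50302586 -0.11480469  0.03      ] base? eye scene (array([ 0.49890764, -0.11350217,  0.08303856]), np.float64(1.1780676457146395))
cup rim scene [ 0.50199784 -0.11301727  0.03      ]
scene cam [0.12714895 0.5549645  0.52827916]
top cam [ 0.35975022 -0.10583227  1.17012246]
[163.14268938 221.64504441] [198.76685007 269.60625561]
```

Two candidates fit the shape. The steel S-hook hangs on the brass stand at scene (198,246) / top (155,213), and the green one is at scene (258,280) / top (170,270). Crop c1 shows the steel hook with its red tab on the brass arm, so that is the one meant. Measured tab top z is 0.178 (expected 0.181), neck ≈ (0.693, 0.009), and handle z is 0.050 (expected 0.049).

```bash
cat >> h.py <<'E'
RAIL=np.array([0.693,0.0085,0.227]); YR=0.8
def D(yaw,tilt=0): # tool down, fingertips tilted forward by tilt deg
    from scipy.spatial.transform import Rotation as R
    # roll=180 -> z down; pitch about y
    M=R.from_euler('z',yaw,degrees=True)*R.from_euler('y',-tilt,degrees=True)*R.from_euler('x',180,degrees=True)
    return list(M.as_euler('xyz',degrees=True))
E
python3 - <<'E'
from h import *
from scipy.spatial.transform import Rotation as R
print(D(0,20), R.from_euler('xyz',D(0,20),degrees=True).as_matrix()[:,2])
for p,o in [((.524,.1265,.26),D(-8)),((.524,.1265,.166),D(-8)),((.64,.0085,.30),D(.8)),((.693,.0085,.257),D(.8)),((.42,-.113,.049),D(0,20)),((.609,.0085,.09),D(.8,20)),((.609,.0085,.11),D(.8,20)),((.50,.0085,.11),D(.8,20))]:
    q=robot.inverse_kinematics(list(p),o); print(p,None if q is None else np.round(q,1))
E
```

```text
[np.float64(180.0), np.float64(-19.99999999999999), np.float64(0.0)] [ 3.42020143e-01 -1.22464680e-16 -9.39692621e-01]
(0.524, 0.1265, 0.26) [  26.2   26.6  -59.9   85.6   23.1   81.1 -132.7]
(0.524, 0.1265, 0.166) [  22.1   28.9  -52.4   94.2   24.2   69.  -133.8]
(0.64, 0.0085, 0.3) [  19.7   32.8  -40.    63.5   20.4   90.2 -104.6]
(0.693, 0.0085, 0.257) [  15.2   39.7  -35.9   57.3   22.    88.9 -103.6]
(0.42, -0.113, 0.049) [ 39.8  11.  -24.2 134.2  -4.1  16.6 -69.5]
(0.609, 0.0085, 0.09) [  24.4   25.6  -34.6  108.3   29.5   33.1 -116.7]
(0.609, 0.0085, 0.11) [  27.    24.5  -37.9  107.1   28.8   35.9 -115.9]
(0.5, 0.0085, 0.11) [  32.    12.   -39.4  122.4   18.9   29.5 -109.7]
```

Run:
```python
from h import *
for s in ((220,33),(222,5),(470,30)): print(tri(np.array(s),np.array((282.,127.))))
robot.move_to([.40,-.15,.33],D(-8)); print(robot.current_time_s(),robot.current_joint_positions())
robot.move_to([.524,.1265,.27],D(-8))
fingers.gripper_to(0.5,40)
print(robot.current_time_s(),robot.current_joint_positions(),robot.current_tool_pos())
snap("scene","d1",(140,150,260,310),4);snap("top","d2",(115,150,235,270),5)
```

```text
(array([ 0.64157239, -0.14630525,  0.45918713]), np.float64(9.24592022953583))
(array([ 0.62470411, -0.14022116,  0.51289756]), np.float64(12.450742365623109))
(array([ 0.37115075, -0.15325978,  0.55968035]), np.float64(148.8113394102153))
3.1583 [ 42.04490438   2.33193515 -24.428706    94.03274403   0.99252595
  83.86479763 -80.59795532]
4.8333 [  16.15711741   20.8818841   -42.96481884   84.83516862   14.29840776
   79.87752078 -125.45638771] [0.52399771 0.12628751 0.27009423]
```

View pics/d1.png

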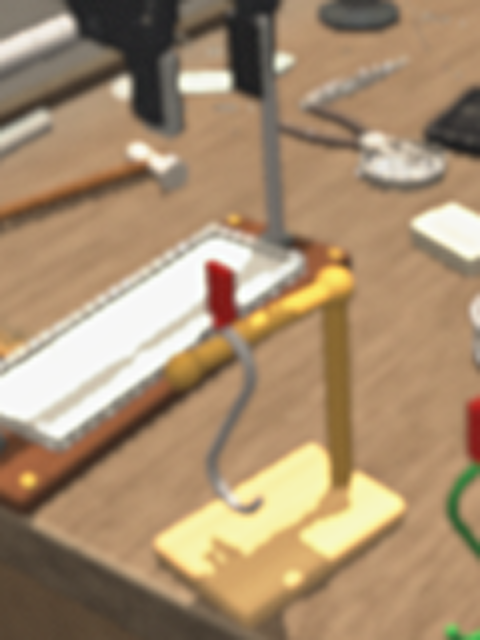

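View pics/d2.png

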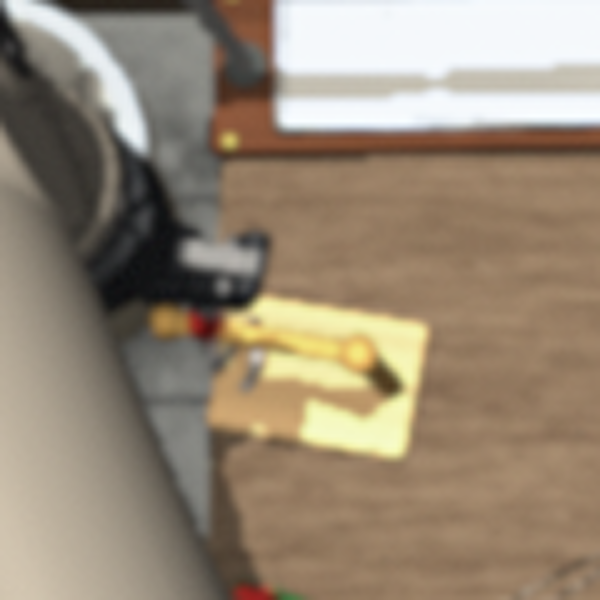

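Run:
```python
from h import *
print(robot.line_to([.524,.1265,.185],velocity=.1))
print(robot.line_to([.524,.1265,.167],velocity=.05,f_stop=5),robot.current_tool_pos())
snap("scene","e0",(140,150,260,310),4)
fingers.gripper_to(0.0,40); print(robot.current_finger_gap(),robot.current_contact_force(),robot.current_time_s())
snap("scene","e1",(140,150,260,310),4);snap("top","e2",(115,150,235,270),5)
```

```text
False
False [0.52376245 0.12642221 0.16661575]
0.09213223065373284 [ 0.08185846 -0.02410241  1.3258352 ] 6.8917
```

View pics/e1.png

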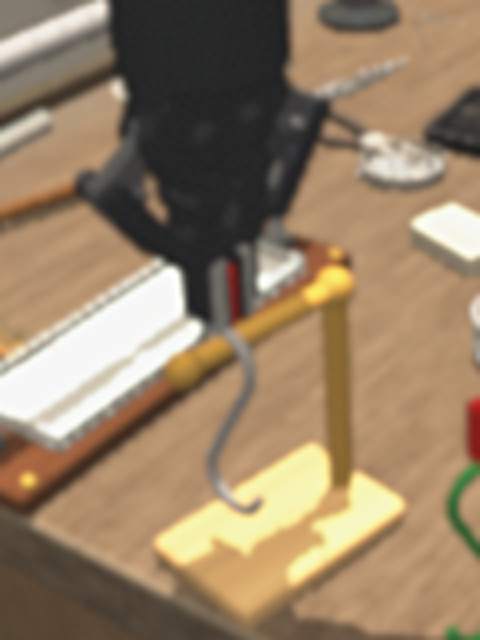

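Run:
```python
from h import *
p0=np.array(robot.current_tool_pos()); a=np.radians(-8); ux=np.array([np.cos(a),np.sin(a),0]); z=np.array([0,0,1.])
for dx,dz,v in ((0,.013,.04),(-.0026,.015+.0,.04),(-.011,.030,.06),(-.055,.045,.12)):
    r=robot.line_to(list(p0+ux*dx+z*dz),velocity=v,f_stop=8); print(r,robot.current_contact_force().round(2))
    if r: break
else:
    robot.line_to([.52,.06,.30],D(0),velocity=.2)
    robot.move_to([.60,.0085,.310],D(YR)); print(robot.current_tool_pos(),robot.current_contact_force(),robot.current_finger_gap(),robot.current_time_s())
snap("scene","f1",(110,90,290,240),4);snap("top","f2",(115,90,295,220),4)
```

```text
False [ 0.38  1.52 -0.95]
False [ 0.95  0.35 -0.47]
False [ 0.2  -0.08 -0.21]
False [ 0.46  0.04 -0.19]
[0.59968224 0.00907708 0.30812434] [-0.46700257  1.9481708  -0.54189471] 0.09454861345096567 9.9333
```

View pics/f1.png

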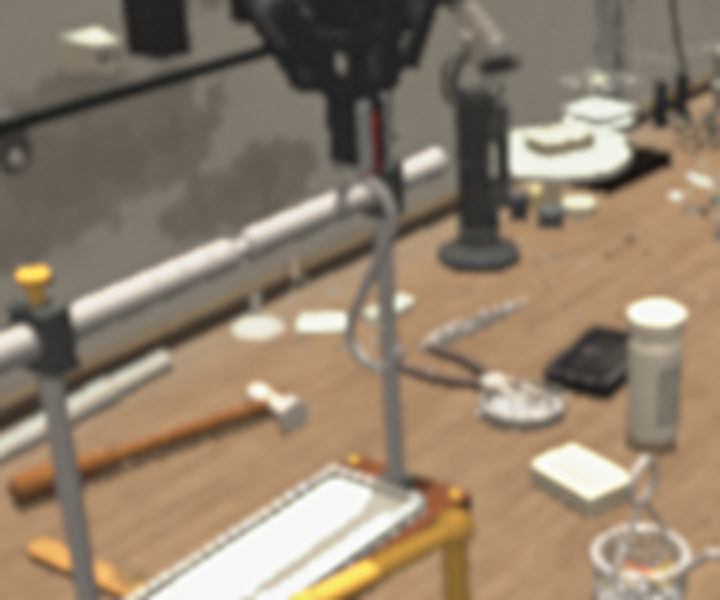

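View pics/f2.png

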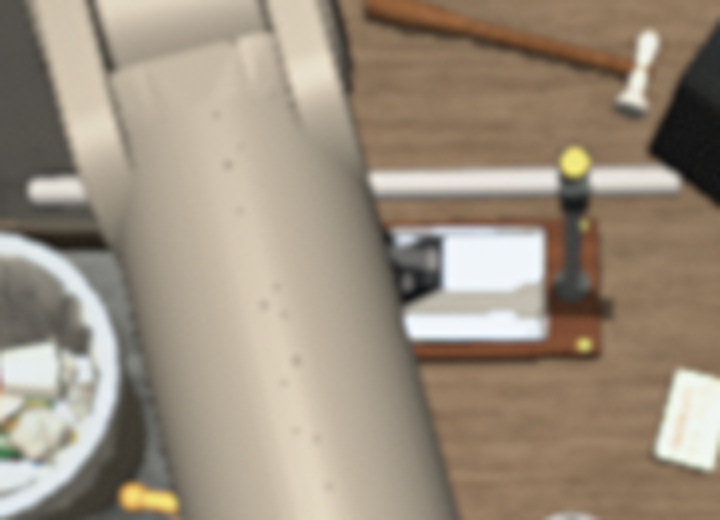

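```bash
cat >> h.py <<'E'
def hookpts():
    a=np.radians(np.linspace(-4,205,30)) # tip at +x over crown to shank start
    up=[(17*np.cos(t),17*np.sin(t)) for t in a]
    b=np.radians(np.linspace(28,-166,30)); lo=[(17*np.cos(t),-70+17*np.sin(t)) for t in b]
    w=up+lo
    tab=[(-9,22),(-9,54),(9,54),(9,22),(-9,22)]
    return np.array(w)/1000,np.array(tab)/1000
def overlay(n,im,origin,yaw,box,f,name):
    im=im[:,:,::-1][box[1]:box[3],box[0]:box[2]]
    im=np.ascontiguousarray(cv2.resize(im,None,fx=f,fy=f,interpolation=cv2.INTER_CUBIC))
    c,s=np.cos(np.radians(yaw)),np.sin(np.radians(yaw))
    for pts in hookpts():
        q=np.array([(proj(n,origin+np.array([x*c,x*s,z]))+.5-np.array(box[:2]))*f for x,z in pts])
        cv2.polylines(im,[q.astype(np.int32)],False,(255,255,0),1)
    cv2.imwrite(f"pics/{name}.png",im)
E
python3 - <<'E'
from h import *
p=np.array(robot.current_tool_pos()); print(p,robot.current_eef_rot())
im=vision.grab_frame("scene")
overlay("scene",im,p-[0,0,.0396],YR,(165,85,245,205),5,"g1")
E
```

```text
[0.59887415 0.01072963 0.30936324] [-1.79931504e+02  1.15443093e-01  1.00115882e+00]
```

View pics/g1.png

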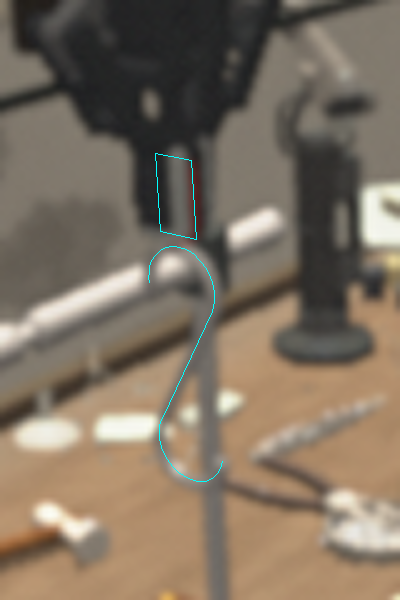

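```bash
cat >> h.py <<'E'
def hk(rx,rz,dy=0,v=.06,f=4):
    a=np.radians(YR); ux=np.array([np.cos(a),np.sin(a),0]); uy=np.array([-np.sin(a),np.cos(a),0])
    p=RAIL-ux*rx+uy*dy+np.array([0,0,.0396-rz])
    r=robot.line_to(list(p),D(YR),velocity=v,f_stop=f)
    print((rx,rz,dy),r,np.round(robot.current_tool_pos(),4),robot.current_contact_force().round(2),round(robot.current_time_s(),2)); return r
E
python3 - <<'E'
from h import *
robot.pause(.3)
for a in ((.05,-.034,.013),(.011,-.022,.013),(.0026,-.007,.013)):
    if hk(*a): break
snap("scene","h1",(130,85,250,205),5)
E
```

```text
(0.05, -0.034, 0.013) False [0.6427 0.0208 0.3007] [-0.35 -0.46  0.15] 11.29
(0.011, -0.022, 0.013) False [0.6817 0.0215 0.2888] [-0.28 -0.09 -0.2 ] 12.12
(0.0026, -0.007, 0.013) False [0.69   0.0213 0.2727] [-0.12 -0.61 -0.62] 12.56
```

View pics/h1.png

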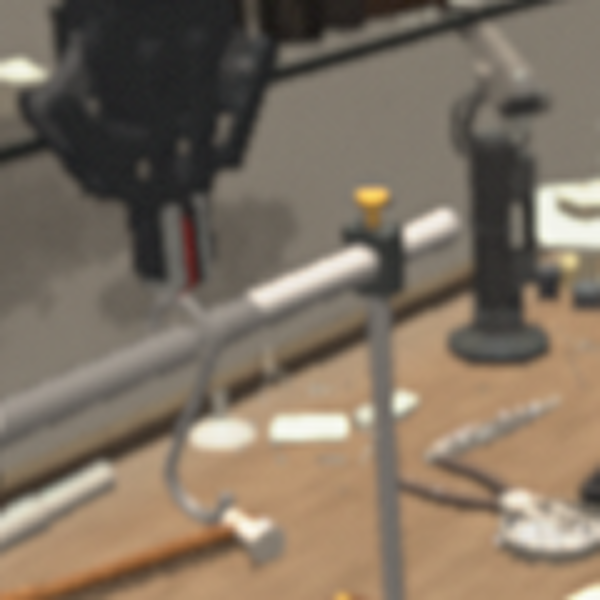

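Run:
```python
from h import *
hk(0,.001,.013,v=.04)
r=hk(0,.012,.013,v=.012,f=2)
robot.pause(.2); print(np.round(robot.current_tool_pos(),4),robot.current_contact_force().round(2))
snap("scene","i1",(130,85,250,205),5)
```

```text
(0, 0.001, 0.013) False [0.6927 0.0214 0.2651] [ 0.17 -0.14  0.15] 12.97
(0, 0.012, 0.013) True [0.6929 0.0216 0.2618] [-1.35 -0.67  3.08] 13.46
[0.6929 0.0215 0.2617] [ 0.08 -1.06  5.88]
```

View pics/i1.png

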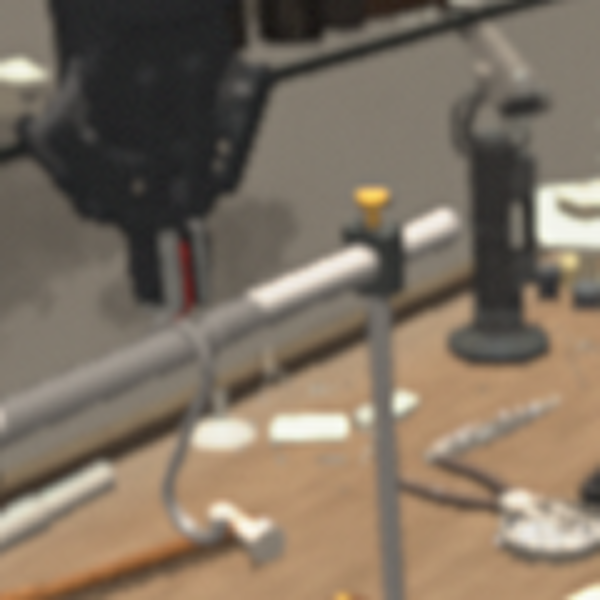

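Run:
```python
from h import *
hk(0,.0035,.013,v=.03,f=20)
hk(0,.0035,0,v=.04,f=20)
robot.pause(.2); print(robot.current_contact_force().round(2))
r=hk(0,.0125,0,v=.01,f=2.5)
robot.pause(.2); print(np.round(robot.current_tool_pos(),4),robot.current_contact_force().round(2))
snap("scene","j1",(130,105,210,185),7)
```

```text
(0, 0.0035, 0.013) False [0.6925 0.0214 0.2623] [ 0.15  0.77 -0.51] 13.96
(0, 0.0035, 0) False [0.693  0.0078 0.2629] [-0.92  0.55 -1.19] 14.43
[-0.43 -0.56 -1.39]
(0, 0.0125, 0) True [0.693  0.0085 0.2577] [-0.79  0.07  3.48] 15.23
[0.693  0.0085 0.2576] [-0.68  0.72  5.6 ]
```

View pics/j1.png

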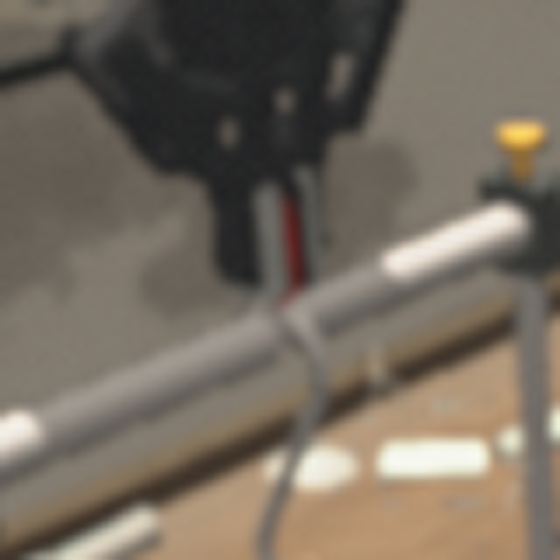

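Run:
```python
from h import *
hk(0,.0098,0,v=.02,f=20)
fingers.gripper_to(0.5)
robot.pause(.1)
p=np.array(robot.current_tool_pos())
robot.line_to(list(p+[0,0,.07]),velocity=.12)
robot.line_to(list(p+[-.12,0,.085]),velocity=.25)
robot.move_to([.40,-.113,.25],D(0,10)); robot.pause(.1)
print(robot.current_time_s(),robot.current_joint_positions())
im=vision.grab_frame("scene")
overlay("scene",im,np.array([.693,.0085,.2175]),YR,(130,105,210,205),6,"k1o")
snap("scene","k1",(130,105,210,205),6);snap("top","k2",(115,100,295,260),4)
```

```text
(0, 0.0098, 0) False [0.693  0.0085 0.2576] [-0.62 -0.26  6.49] 15.73
18.6333 [ 59.10173083  -4.5797414  -40.24345077 111.32638034  -7.06937993
  62.70159611 -68.37400246]
```

View pics/k1.png

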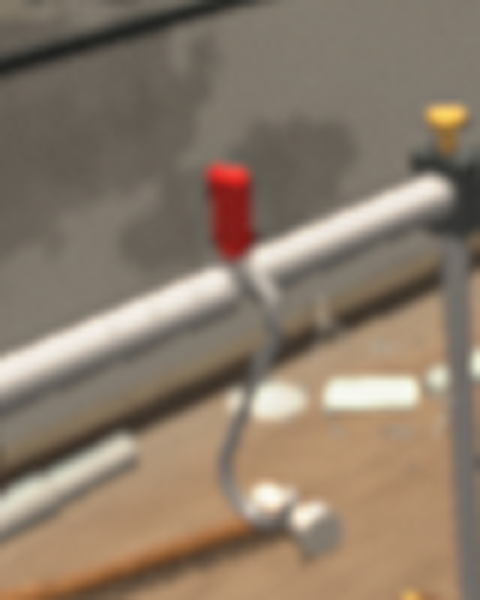

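View pics/k1o.png

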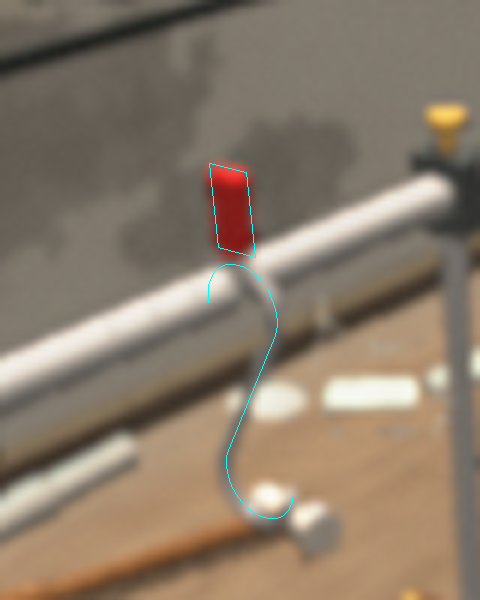

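View pics/k2.png

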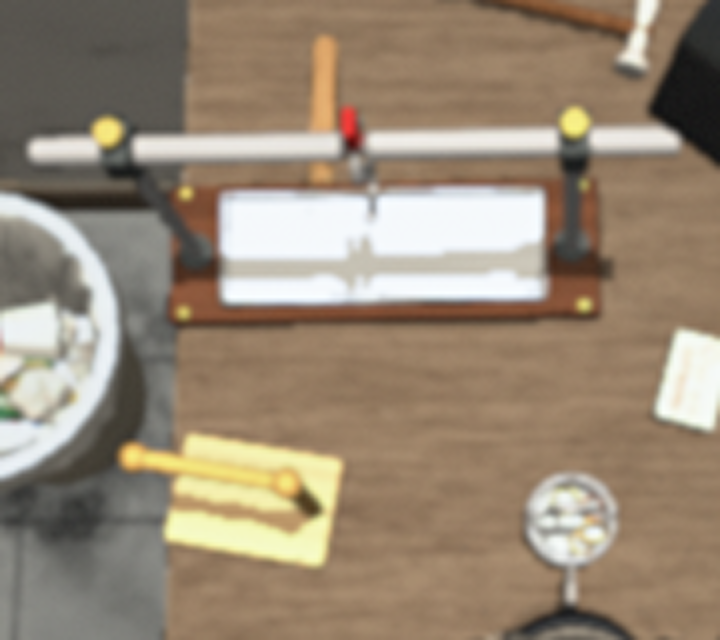

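Run:
```python
from h import *
im=vision.grab_frame("top")
overlay("top",im,np.array([.693,.0085,.2175]),YR,(180,115,230,165),14,"l1")
snap("top","l2",(180,115,230,165),14)
p=proj("top",np.array([.693,.0085,.2715])); print("tabtop pred",p)
snap("scene","l3",(155,125,190,200),10)
```

```text
tabtop pred [201.58288757 129.54139453]
```

View pics/l1.png

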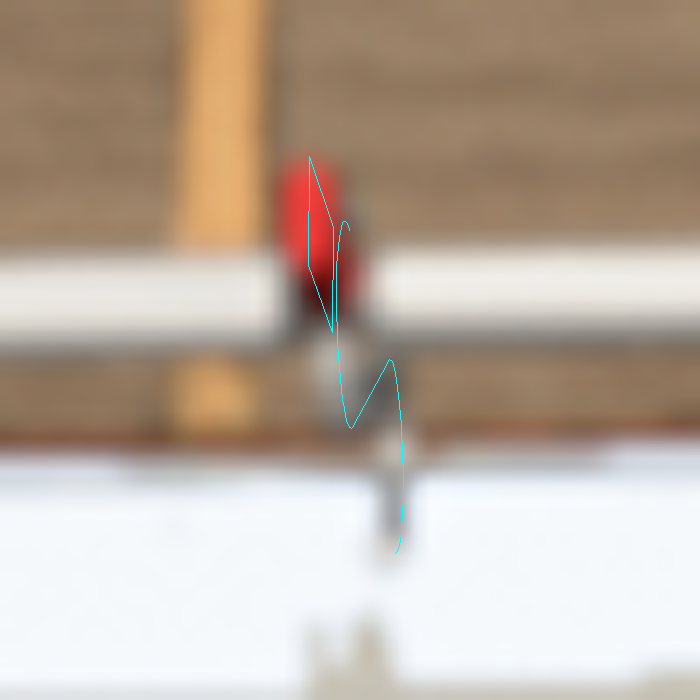

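View pics/l2.png

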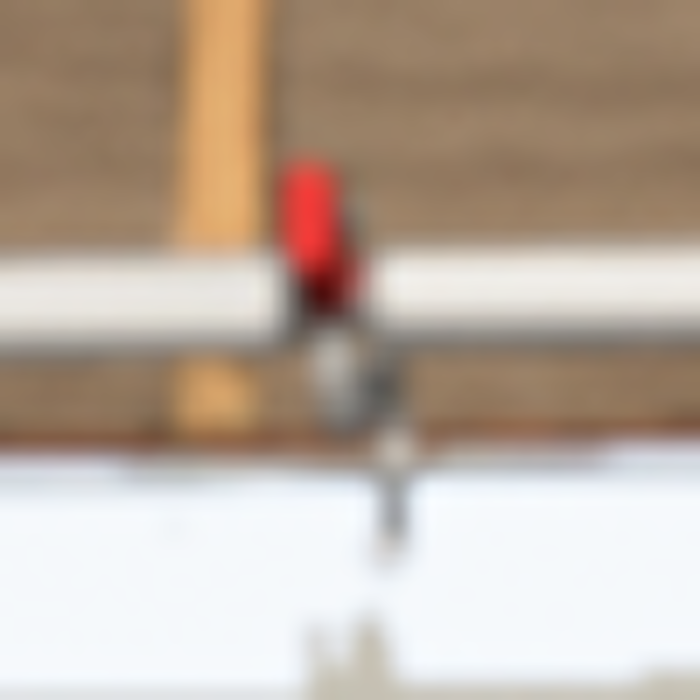

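View pics/l3.png

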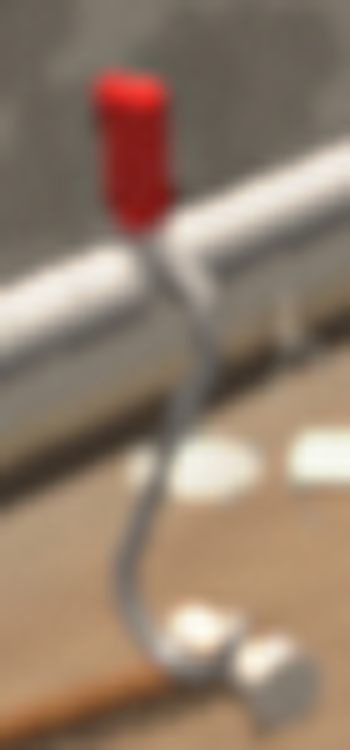

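Run:
```python
from h import *
o=D(-0.9,15)
print(robot.inverse_kinematics([.4195,-.1127,.049],o))
robot.move_to([.405,-.1127,.12],o)
robot.pause(.1)
g=[.4195,-.1127,.0485]
print(robot.line_to(g,o,velocity=.1,f_stop=6),robot.current_tool_pos(),robot.current_contact_force().round(2),robot.current_time_s())
robot.pause(.2);print(robot.current_tool_pos())
snap("scene","m1",(235,150,345,270),6)
```

```text
[ 52.4518059   15.00701537 -40.86207726 129.84581214  15.54233818
  24.71593814 -90.41509725]
False [ 0.42022142 -0.11291683  0.04919849] [0.14 1.09 0.24] 20.5
[ 0.41993763 -0.11305367  0.04914308]
```

View pics/m1.png

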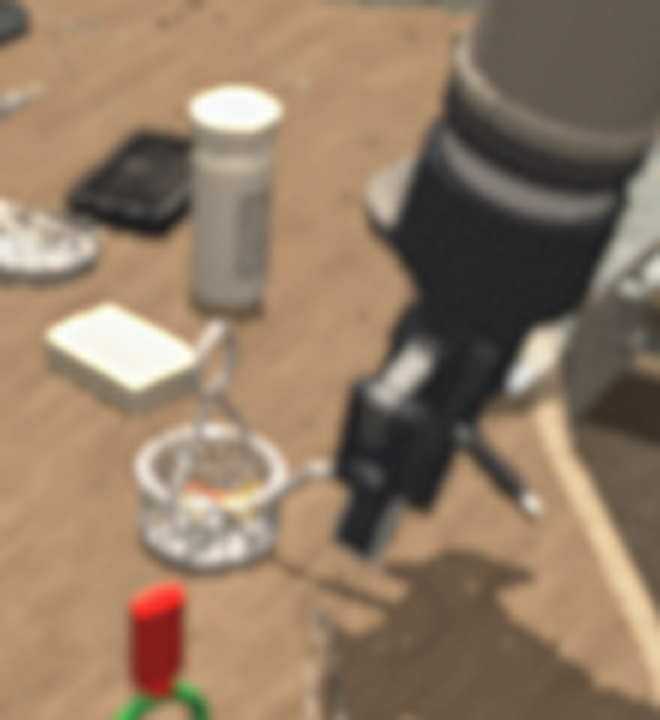

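Run:
```python
from h import *
fingers.gripper_to(0.0,80); print(robot.current_finger_gap(),robot.current_contact_force().round(2))
p=np.array(robot.current_tool_pos()); print(p)
robot.line_to(list(p+[0,0,.02]),velocity=.05)
robot.pause(.2); print(robot.current_contact_force().round(2),robot.current_torque())
snap("scene","n1",(235,150,345,270),6)
robot.line_to(list(p+[0.01,0,.11]),velocity=.12)
robot.line_to([.53,-.05,.16],D(0,15),velocity=.15)
robot.line_to([.545,.0095,.16],D(YR,15),velocity=.1)
robot.pause(.5); print(robot.current_tool_pos(),robot.current_eef_rot(),robot.current_time_s(),robot.current_finger_gap())
snap("scene","n2",(120,100,260,210),5.5);snap("top","n3",(150,90,270,200),6)
```

```text
0.0834410743939398 [-0.19  0.11  0.78]
[ 0.4195044  -0.11291672  0.04859097]
[ 0.16  0.09 -0.13] [0.00866162 0.40580993 0.07190267]
[0.54500002 0.00933919 0.15999465] [179.99919907 -14.9984425    0.7851716 ] 25.0833 0.08936316940115793
```

View pics/n1.png

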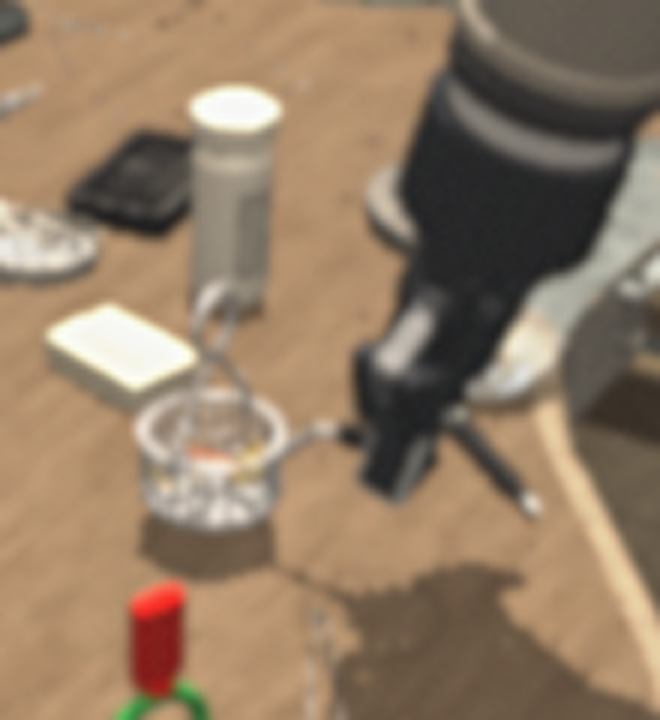

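View pics/n2.png

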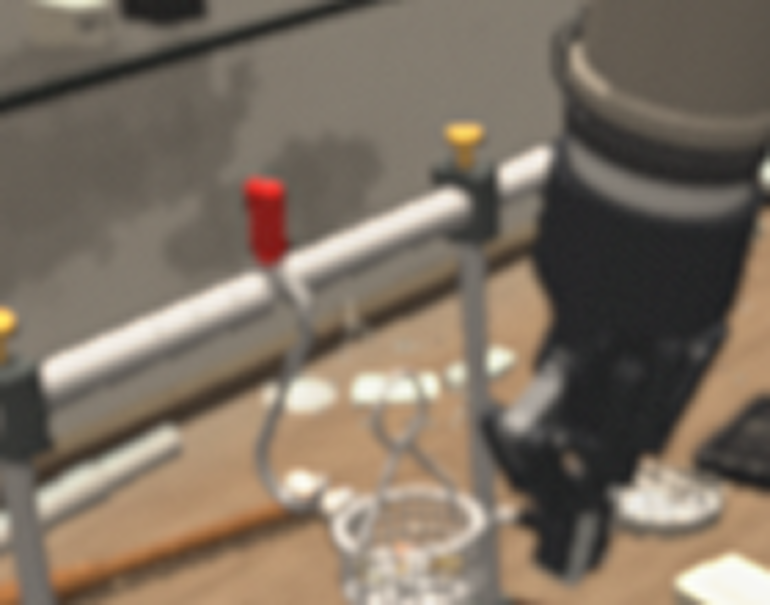

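View pics/n3.png

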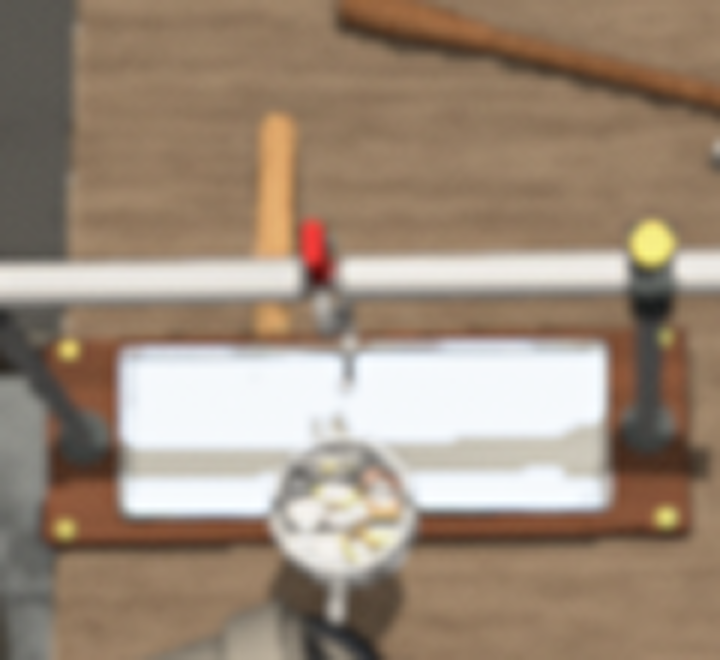

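```bash
cat >> h.py <<'E'
def bover(n,im,B,yaw,box,f,name,pitch=0):
    from scipy.spatial.transform import Rotation as R
    M=R.from_euler('yz',[pitch,yaw],degrees=True).as_matrix()
    im=im[:,:,::-1][box[1]:box[3],box[0]:box[2]]
    im=np.ascontiguousarray(cv2.resize(im,None,fx=f,fy=f,interpolation=cv2.INTER_CUBIC))
    t=np.linspace(0,2*np.pi,40)
    L=[np.c_[0*t,.014*np.cos(t),.08+.014*np.sin(t)],np.c_[.0295*np.cos(t),.0295*np.sin(t),0*t+.03],np.c_[.0295*np.cos(t),.0295*np.sin(t),0*t]]
    for P in L:
        q=np.array([(proj(n,B+M@p)+.5-np.array(box[:2]))*f for p in P]); cv2.polylines(im,[q.astype(np.int32)],False,(255,255,0),1)
    cv2.imwrite(f"pics/{name}.png",im)
E
python3 - <<'E'
from h import *
p=np.array(robot.current_tool_pos()); a=np.radians(YR)
B=p+np.array([.083*np.cos(a),.083*np.sin(a),-.0486])
print(B)
bover("scene",vision.grab_frame("scene"),B,YR,(165,155,225,220),10,"o1")
bover("top",vision.grab_frame("top"),B,YR,(180,140,235,200),10,"o2")
E
```

```text
[0.6279821  0.01063751 0.11139741]
```

View pics/o1.png

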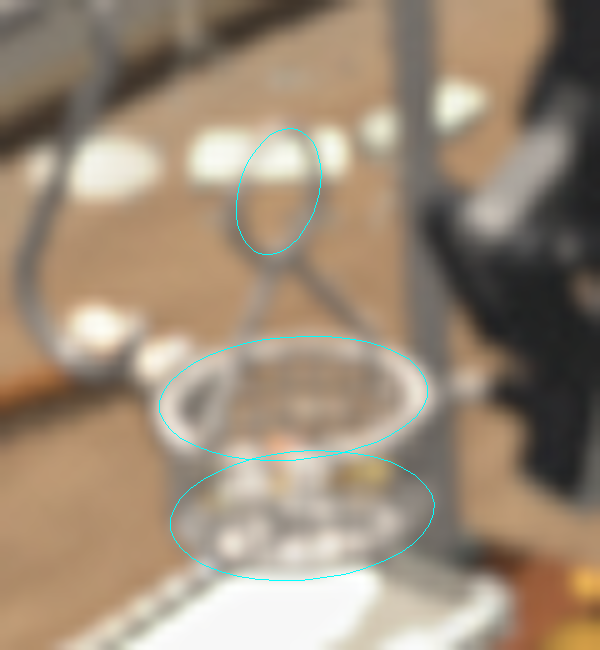

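View pics/o2.png

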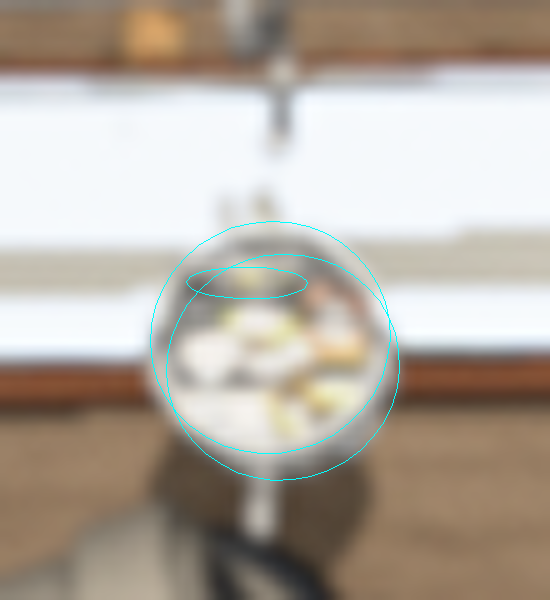

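```bash
cat >> h.py <<'E'
LC=np.array([.693,.0095,.1475])
def ey(rx,rz,v=.05,f=4,ry=0):
    a=np.radians(YR); ux=np.array([np.cos(a),np.sin(a),0])
    p=LC+ux*(rx-.083)+np.array([0,ry,rz-.0314])
    r=robot.line_to(list(p),D(YR,15),velocity=v,f_stop=f)
    print((rx,rz),r,np.round(robot.current_tool_pos(),4),robot.current_contact_force().round(2),round(robot.current_time_s(),2)); return r
E
python3 - <<'E'
from h import *
ey(-.06,-.0085,v=.08); 
ey(-.03,-.0085,v=.05); robot.pause(.3)
p=np.array(robot.current_tool_pos()); a=np.radians(YR)
B=p+np.array([.083*np.cos(a),.083*np.sin(a),-.0486]); print(B)
im=vision.grab_frame("scene")
bover("scene",im,B,YR,(150,145,210,210),10,"p1")
cv2.imwrite("pics/p2.png",cv2.resize(im[145:210,150:210,::-1],None,fx=10,fy=10,interpolation=cv2.INTER_CUBIC))
snap("top","p3",(180,115,230,175),11)
E
```

```text
(-0.06, -0.0085) False [0.5504 0.0078 0.1079] [ 0.78  0.06 -1.44] 26.09
(-0.03, -0.0085) False [0.5797 0.008  0.1073] [ 0.16 -0.21 -1.61] 26.84
[0.66279387 0.00904467 0.05899414]
```

View pics/p1.png

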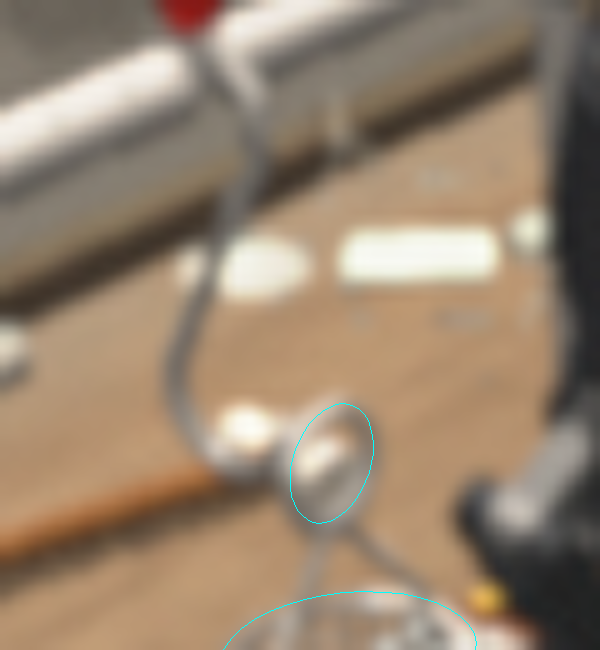

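View pics/p2.png

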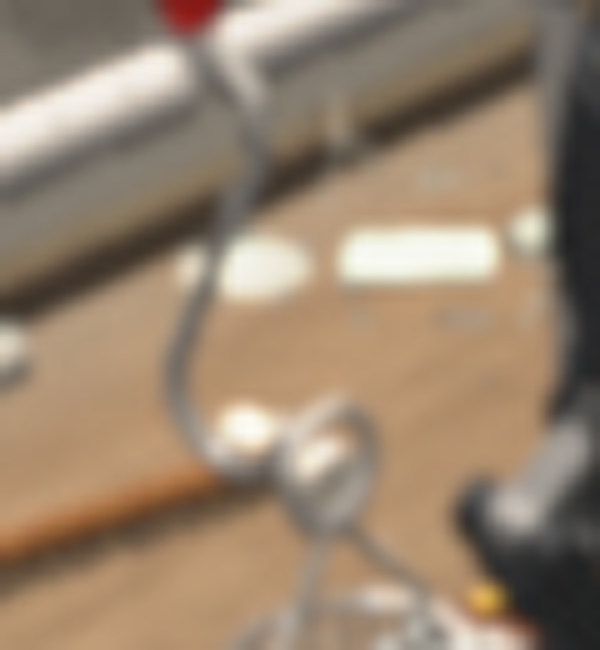

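View pics/p3.png

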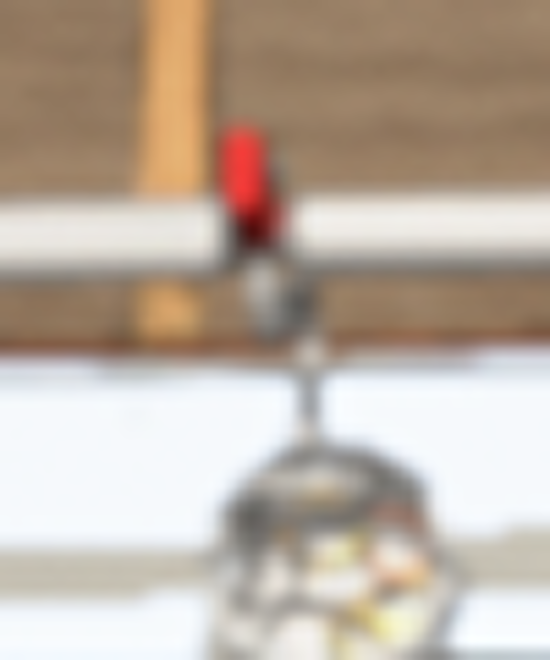

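Run:
```python
from h import *
r=ey(-.007,-.0078,v=.03,f=2.5); robot.pause(.3); print(robot.current_contact_force().round(2))
im=vision.grab_frame("scene")
cv2.imwrite("pics/q1.png",cv2.resize(im[145:210,150:210,::-1],None,fx=10,fy=10,interpolation=cv2.INTER_CUBIC))
snap("top","q3",(180,115,230,175),11)
```

```text
(-0.007, -0.0078) False [0.6028 0.0083 0.1082] [-0.19  0.21 -1.12] 28.16
[-0.47 -0.26 -0.61]
```

View pics/q1.png

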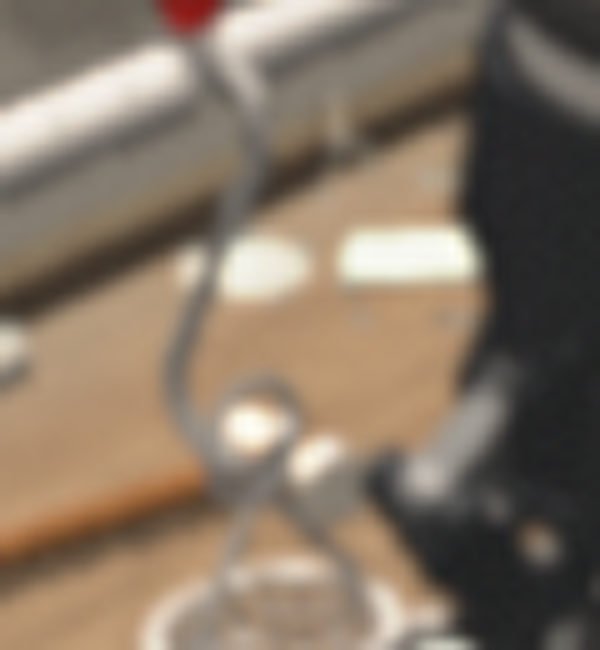

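View pics/q3.png

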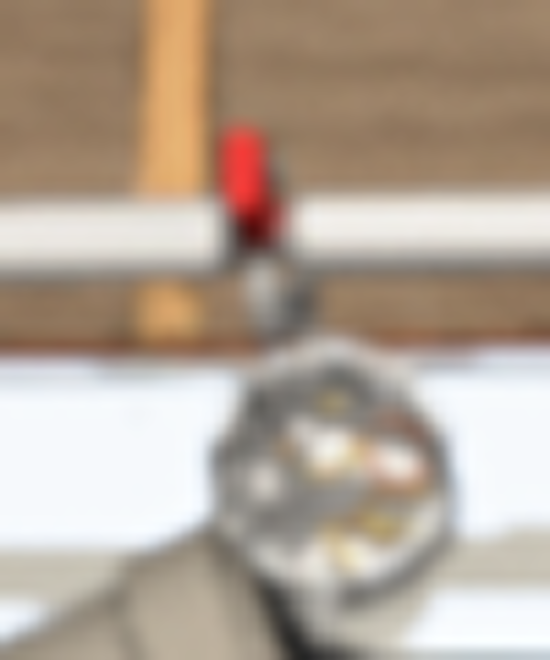

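Run:
```python
from h import *
r=ey(-.001,-.014,v=.03,f=3)
r=ey(-.001,-.022,v=.03,f=3)
robot.pause(.2); print(robot.current_contact_force().round(2))
r=ey(0,-.0275,v=.012,f=2)
robot.pause(.4); print(robot.current_tool_pos(),robot.current_contact_force().round(2),robot.current_torque().round(2))
im=vision.grab_frame("scene")
cv2.imwrite("pics/r1.png",cv2.resize(im[120:210,145:215,::-1],None,fx=7,fy=7,interpolation=cv2.INTER_CUBIC))
```

```text
(-0.001, -0.014) False [0.6089 0.0084 0.1017] [ 0.03 -1.29 -1.52] 29.0
(-0.001, -0.022) False [0.6087 0.0083 0.0937] [-0.04 -0.81 -1.63] 29.42
[-0.03  0.76 -1.81]
(0, -0.0275) True [0.6104 0.0084 0.0888] [ 0.25 -0.08  1.54] 30.09
[0.60964744 0.00820558 0.08816495] [-0.29  0.19  3.27] [ 0.01 -0.17  0.01]
```

View pics/r1.png

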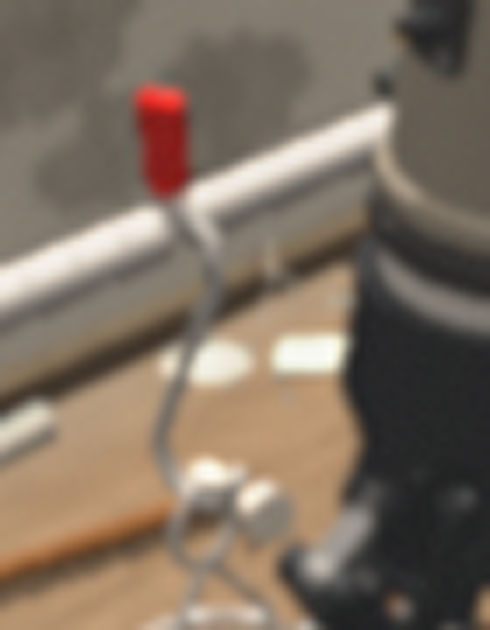

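Run:
```python
from h import *
p=np.array(robot.current_tool_pos())
robot.line_to(list(p+[0,0,.0008]),velocity=.02); robot.pause(.2); print(robot.current_contact_force().round(2))
fingers.gripper_to(0.15); robot.pause(.3); fingers.gripper_to(0.6)
p=np.array(robot.current_tool_pos()); print(p)
robot.line_to(list(p+[-.027,0,.10]),velocity=.06)
robot.line_to([.50,-.05,.26],velocity=.15)
robot.move_to([.35,-.25,.30],D(0,0)); print(robot.current_time_s())
snap("scene","s1",(110,95,230,215),5);snap("top","s2",(160,90,260,190),6)
```

```text
[ 0.68 -0.45  1.82]
[0.60961668 0.00816271 0.08894108]
35.8167
```

View pics/s1.png

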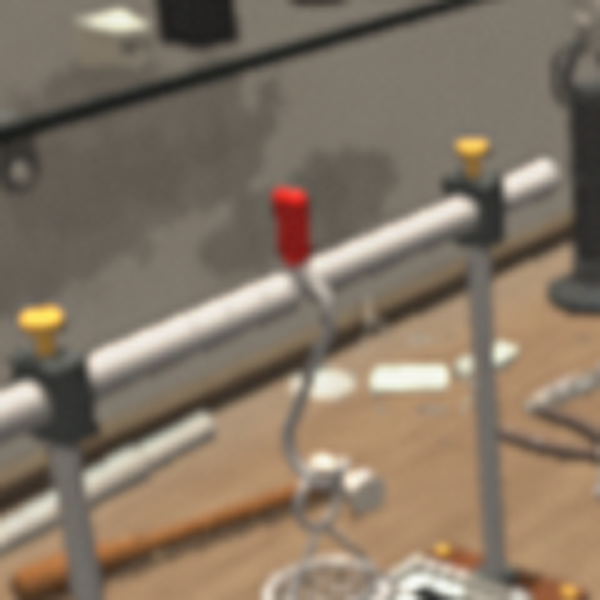

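View pics/s2.png

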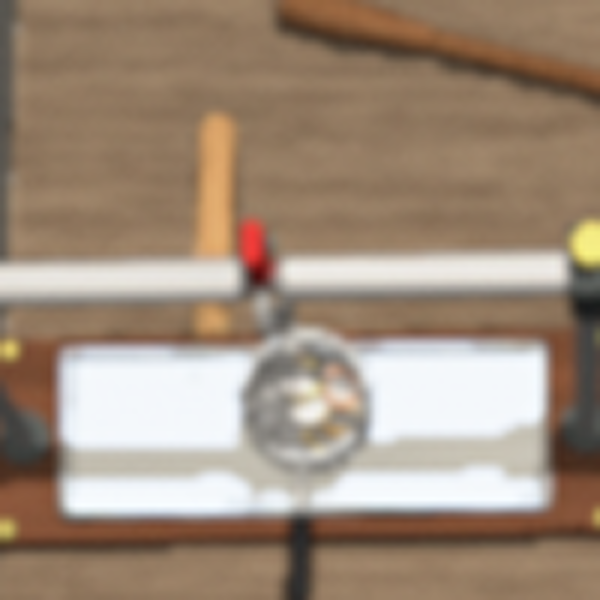

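Hook in the neck, basket hanging over the tray. I'll check that it is still and upright before handing in.

Run:
```python
from h import *
prev=None
for i in range(4):
    im=vision.grab_frame("scene")[130:260,130:260].astype(int)
    im2=vision.grab_frame("top")[110:200,150:260].astype(int)
    if prev: print(abs(im-prev[0]).max(),abs(im-prev[0]).mean().round(2),abs(im2-prev[1]).max(),abs(im2-prev[1]).mean().round(2))
    prev=(im,im2); robot.pause(.6)
im=vision.grab_frame("scene")
bover("scene",im,np.array([.693,.0095,.0415]),YR,(130,160,230,235),7,"t1")
snap("scene","t2",(130,160,230,235),7)
print(robot.current_time_s())
```

```text
5 0.53 5 0.58
5 0.53 5 0.57
4 0.53 4 0.56
38.8167
```

View pics/t1.png

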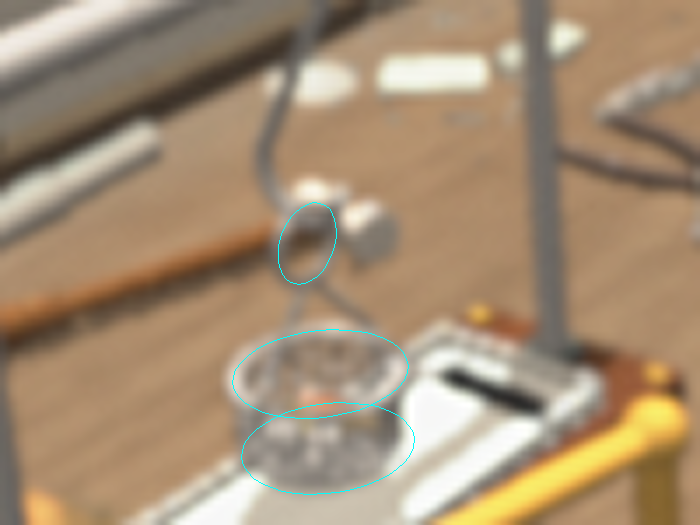

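View pics/t2.png

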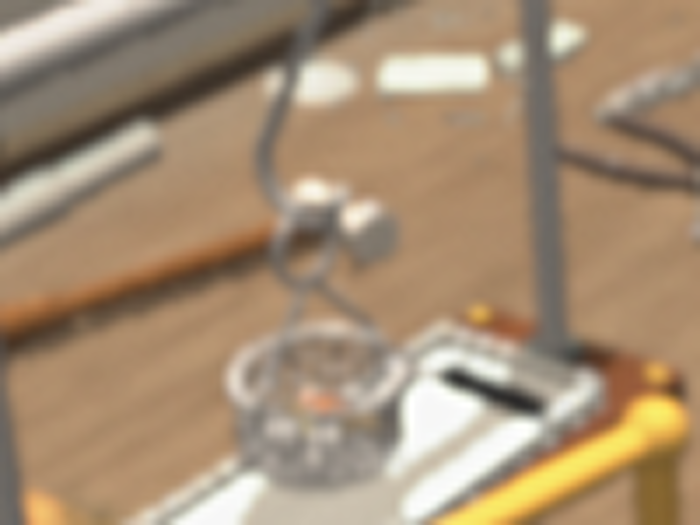

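The basket is still: differences between frames are noise only. Its cup and ring lie within about 1 px of the ideal hanging model, so it is upright at base z ≈ 0.041 and clear of the tray.

```bash
python3 -c "
from station import workorder,robot
workorder.close_job(); print(robot.current_time_s())"
```

```text
the job is handed in; nothing more can be done
the job is handed in; nothing more can be done
```

The S-hook is in the rail's neck and the basket hangs from it over the drip tray. I handed the job in at about 39 s of the 69 s allowed; it gives no verdict.

- **Hook:** I lifted the steel S-hook by its red tab (not the green one) off the brass stand. I touched it down on the full rail at about 6 N, with the TCP at z 0.2617. I then raised it about 1 mm and carried it about 13 mm to the neck I had seen, instead of sliding it along in contact. There it went 4.1 mm lower, against the expected 4 mm, at about 6 N. I let go, and the pictures then showed it hanging there with nothing on it.
- **Basket:** I carried it level by the handle, passed its eye over the curl's tip without contact, lowered it into the trough and released it.
- **Last checks:** The hook is still in the neck. The basket is still, and it matches the upright hanging model to about 1 px. The base is at about z 0.041, clear of the tray.
- **Disagreements:** Before hanging, camera and model differed by 1–2 mm in eye position, inside the window.
- **Not checked:** I did not measure the jar or dish again at the end. The arm felt no collision on the way.

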